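# Make the bandsaw safe for a blade change

### The arm

A 6-joint arm with a two-finger parallel gripper is mounted at the origin on the work surface. World frame = base frame: x ahead of the robot, y to its left, z up, the work surface at z = 0. Lengths are in m, angles in degrees, forces in N, time in s.
With the tool pointing down it reaches from about 0.25 to 0.85 m from the base axis. Payload 12.5 kg.
Tool frame: the origin (TCP) lies between the finger pads; the fingertips stand 25 mm ahead of it and the grasp point (between the pads) lies 6 mm ahead of it (manip.finger_overhang is the x of the fingertips in the tool frame, in m); x points along the fingers, y is the direction in which the jaws open and shut, and the axes are right-handed (so a half turn about x gives the same grasp; the last joint's range is limited). The gripper opens to 93 mm and grips with 3 to 60 N. Pads are 15 mm wide; open, the fingers measure 128 mm over their backs; the gripper's body (75 mm by 188 mm) begins 65 mm behind the grasp point.
Start: joints at [59.267, 20.094, 94.641, -0, 65.266, -4.847], TCP at [0.24, 0.495, 0.22] pointing down, gripper open.
Joint ranges: [-157.81, 157.81], [-45, 120.19], [0.68, 151.7], [-89.99, 269.99], [4.06, 180], [-164.3, 164.3]. Speed limits (degrees/s): [127.2, 127.2, 159.86, 180, 180, 180].

### API

Orientations are given as a 3x3 rotation matrix whose columns are the frame's x, y, z axes.
In Python, from bench import manip gives the robot as it stands.
- The arm moves only by the tool jog_arm, never from a script. Its argument "deltas" is one flat list of numbers, 5 for each row, row after row: the shift along the tool's x, y, z in m, then the turn about the tool's x in degrees, then the opening, from 0 (shut) to 1 (fully open). A call has exactly 5 rows; each row is the pose to reach, as a shift and turn from the pose commanded when the call began, along the tool's axes at that moment; what a row does not reach only later rows make up. A row lasts 1/12 s, in which the tool goes at most 41.7 mm and 7.16 degrees, less where a joint would pass 70% of its speed; a pose out of reach is approached as far as the arm can. A call with a gripper value outside its range is refused whole. The fingers move at their own pace and stop on an object; "squeeze" is the grip in N (left out, the last holds). Time passes only in rows, so rows that repeat a pose let the fingers close, or fill a call up. It gives the time, the measured TCP pose, the force and the opening at its end, in the units of the state.
- manip.state(): the state, without advancing time (a new reading comes with each control period).
- manip.grab_frame(name): name is "side" or "top"; returns (picture, depth): 480x640x3 uint8, blue, green, red; 480x640 float32, m along the optical axis (not along the pixel's ray), 0 where there is no reading.
- manip.calibration(name): a dict with "vertical_fov" (degrees; the focal length in pixels is half the picture's height over the tangent of half this angle, whatever the lens; pixels are square), "cx", "cy" (the principal point, pixels), "extrinsics" (4x4, takes a point from world to camera coordinates). Camera axes: x right, y down, z forward; pixel columns grow to the right and rows downward; lengths in m; the calibration is good to about 2 mm. A picture is of the moment at which its call begins. calibration takes no time and is no camera call.
- manip.job_done(): hands the job in, once; it reports no verdict.
The state is a dict: "time_s": time; "joint_positions": joint angles; "qvel": joint speeds; "joint_efforts": joint torques, N m; "position": TCP position; "ee_rot": TCP orientation; "contact_force": force on the tool from outside, world axes, zero at the start; "wrist_torque": the same for the moment, N m; "width": opening from 0.0 (shut) to 1.0 (fully open).
Only numpy, scipy, OpenCV 4.12 (cv2) and the standard library are available. Lean on these libraries where they do the work, as an engineer would, in place of code of your own. Each camera call takes 0.05 s, during which the arm holds its last target.

### The job

The bandsaw is due for a blade change, so make it safe: on the long push-button station press the middle stop button (the tall plain round head) right in and let it come back, then on the other box switch off the dust extractor by pressing the raised half of the wide rocker down until it flips, and last push the big mushroom button on the station down until it stays in. Do not press the start button in its collar, leave the narrow lamp rocker switched on, and leave the things lying about on the bench where they are: nothing is to be picked up.

Things in the scene. Friction and masses are not known exactly. Their poses are not given: they have to be found in the camera images.
- station: push-button station of the saw: grey box fixed to the bench, 94 (x) by 254 (y) by 56 mm high, a 19 mm foot at each end, a conduit elbow reaching 50 mm out from its +x side. Origin: centre of its underside, z up. Black round controls on its top: start at y = +80 mm, stop at y = 0, mushroom at y = -80 mm. Place and yaw vary
- stop_top (a point): centre of the flat top of the stop button: black round head 31 mm in diameter, standing 22 mm above the box top (78 mm above the bench) on a steel bezel 44 mm wide and 7 mm high. The point moves down with the button
- stop (a joint): travel of the stop button, m: 0 out, 0.006 fully in, straight down. A spring returns it: about 1.5 N to begin, 4.5 N fully in
- start_top (a point): centre of the flat top of the start button: black round head 29 mm in diameter, level with the rim of a fixed steel collar 42 mm wide and 16 mm high. Not to be pressed
- start (a joint): travel of the start button, m: 0 out, 0.006 fully in; sprung like stop
- mushroom_top (a point): centre of the top of the mushroom button: black domed head 41 mm in diameter (flat for the middle 24 mm) on a thinner neck, standing 34 mm above the box top (90 mm above the bench) when out. The point moves down with the button
- mushroom (a joint): travel of the mushroom button, m: 0 out, 0.008 latched in, straight down. It resists with 8 N at first, less and less up to half-way (0.004), then snaps in by itself and stays in
- switchbox: switch box: grey box fixed to the bench, 104 (x) by 170 (y) by 50 mm high, feet at its ends, a conduit elbow reaching 44 mm out from its +x side. Origin: centre of its underside, z up. Wide extractor rocker at y = +35 mm, narrow lamp rocker at y = -47 mm. It stands beside the station, to its left or right; place and yaw vary
- extractor_near (a point): point on the wide extractor rocker (grey, black frame, 52 mm in the box's x by 38 mm in y, V-shaped top, hinged about y at mid-length): on the top face of its -x half (robot's side), 18 mm along it from the hinge. While the extractor is on this half is raised, sloping 20 degrees up to its edge, the point 66 mm above the bench; off, it lies level 60 mm above the bench and the other half is up
- extractor (a joint): angle of the extractor rocker, rad: 0 on (its -x half raised), 0.35 off (its -x half down and level). Over-centre: about 5 N near the raised edge (8 N at the point) starts it, it flips by itself past 0.175 and stays
- lamp_near (a point): on the narrow lamp rocker (grey, 34 mm long by 15 mm wide, same make): point on the top face of its raised -x half, 12 mm out from its hinge
- lamp (a joint): angle of the lamp rocker, rad: 0 on (its start, -x half raised), 0.35 off; over-centre like the extractor's. To stay on
- oil_can: bystander: plain metal can, 65 mm in diameter, 100 mm high, upright; origin at the centre of its underside
- wrench: bystander: steel wrench 170 mm long lying on the bench; origin under its middle, x along it
- tape_roll: bystander: grey ring-shaped roll 90 mm in diameter, 25 mm high, lying flat; origin at the centre of its underside
- bolt_bin: bystander: yellow open stacking bin of bolts, 150 mm (x) by 100 mm (y) by 70 mm high; origin at the centre of its underside

How it is judged:
By the outcome, as a careful person would: the job done as asked, in the order asked, and still so for the second after the job is handed in, with the robot touching nothing.
It also fails if it takes over 56 s, if anything falls off the work surface, if the arm or the gripper's body presses on something with over 40 N, if the wrist force passes 120 N, or if a joint passes its speed limit or range.

## Working session

There is one attempt and no reset: what is moved stays moved. The work goes in short steps, Python scripts to look and compute and a tool call to move; the robot and the scene stay as the last step left them, time stands still between calls to the robot, and variables do not carry over. Pictures are saved under pics/ and viewed, and the job is handed in when it is done.

Besides the shell and the picture viewer there is one more tool, called after "Request:" as name(argument=value, ...), one argument or row to a line, values as JSON. jog_arm: Moves the arm, as the interface text tells. Its arguments: {"type":"object","properties":{"deltas":{"type":"array","items":{"type":"number"}},"squeeze":{"type":"number"}},"required":["deltas"]}

```bash
mkdir -p pics; ls
python3 - <<'E'
from bench import manip
import numpy as np,cv2
np.set_printoptions(precision=4,suppress=True)
s=manip.state();print(s)
for n in("top","side"):
    im,d=manip.grab_frame(n);cv2.imwrite(f"pics/{n}0.png",im);np.savez(f"pics/{n}0.npz",im=im,d=d)
    print(n,manip.calibration(n),(d==0).mean())
E
```

```text
pics
{'time_s': 0.0, 'joint_positions': array([59.2682, 20.1251, 94.6752, -0.0002, 65.2657, -4.8465]), 'qvel': array([-0.0397,  0.0145, -0.003 ,  0.0077,  0.0205, -0.0435]), 'joint_efforts': array([ -0.0038, -49.7341, -28.5229,   0.0697,   0.0259,  -0.0001]), 'position': array([0.2399, 0.4945, 0.2194]), 'ee_rot': array([[-0.0006,  0.4366,  0.8997],
       [-0.001 ,  0.8997, -0.4366],
       [-1.    , -0.0011, -0.0001]]), 'contact_force': array([-0.0571, -0.3708, -0.876 ]), 'wrist_torque': array([-0.0131,  0.0048,  0.0155]), 'width': 0.9990088795696098}
top {'vertical_fov': 45.95164707179263, 'cx': 309.12751941999596, 'cy': 248.5384832103967, 'extrinsics': array([[-0.0364, -0.9993, -0.0057,  0.0006],
       [-0.9779,  0.0368, -0.2056,  0.6126],
       [ 0.2057, -0.0019, -0.9786,  1.2954],
       [ 0.    ,  0.    ,  0.    ,  1.    ]])} 0.0039453125
side {'vertical_fov': 47.04207843627796, 'cx': 320.616736045509, 'cy': 241.78642145969678, 'extrinsics': array([[ 0.9609, -0.2763, -0.0153, -0.6076],
       [-0.2075, -0.6827, -0.7006,  0.1823],
       [ 0.1831,  0.6764, -0.7134,  1.5206],
       [ 0.    ,  0.    ,  0.    ,  1.    ]])} 0.004078776041666667
```

View pics/top0.png

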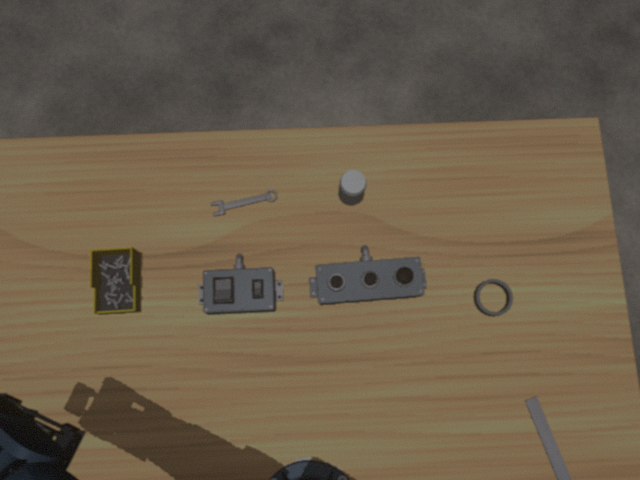

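View pics/side0.png

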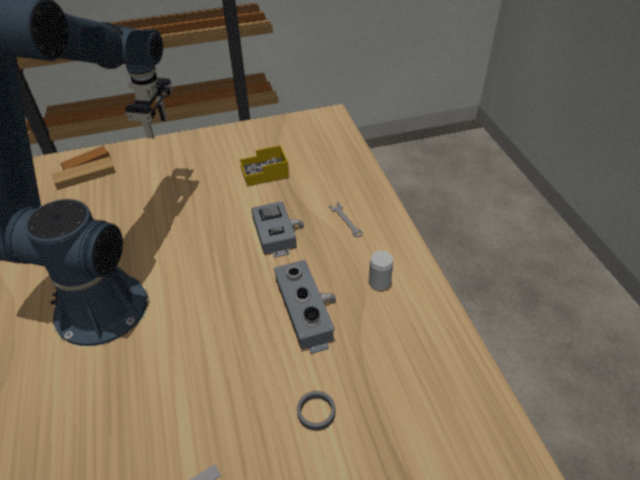

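The top view shows the station near (370,280), with start (337,282), stop (370,279) and mushroom (404,275). The switchbox is near (239,290), with the extractor rocker at (223,290) and the lamp rocker at (258,289). Next I'll turn both clouds into world positions.

```bash
cat > h.py <<'E'
import numpy as np,cv2
from bench import manip
np.set_printoptions(precision=4,suppress=True)
def cloud(n,d):
    c=manip.calibration(n);f=240/np.tan(np.radians(c["vertical_fov"]/2))
    v,u=np.mgrid[:480,:640]
    P=np.stack([(u-c["cx"])/f*d,(v-c["cy"])/f*d,d],-1)
    E=c["extrinsics"];W=(P-E[:3,3])@E[:3,:3]
    W[d==0]=np.nan
    return W
def proj(n,p):
    c=manip.calibration(n);f=240/np.tan(np.radians(c["vertical_fov"]/2));E=c["extrinsics"]
    q=E[:3,:3]@np.asarray(p,float)+E[:3,3];return f*q[0]/q[2]+c["cx"],f*q[1]/q[2]+c["cy"]
E
python3 - <<'E'
from h import *
for n in("top","side"):
    z=np.load(f"pics/{n}0.npz");W=cloud(n,z["d"])
    X,Y,Z=W[...,0],W[...,1],W[...,2]
    t=(abs(Z)<.02)&(X>.25)&(X<.7)&(abs(Y)<.4);print(n,"table z",np.nanmedian(Z[t]),np.nanstd(Z[t]))
    m=((Z>.035)&(Z<.12)&(X>.3)&(X<.75)&(abs(Y)<.5)).astype(np.uint8)
    k,l,st,ce=cv2.connectedComponentsWithStats(m)
    for i in range(1,k):
        if st[i,4]<150: continue
        q=W[l==i];r=cv2.minAreaRect((q[:,:2]*1000).astype(np.float32))
        print(ce[i],st[i,4],"rect",r,"zmed",np.median(q[:,2]),"zmax",q[:,2].max())
        # top plane only
        zz=q[(q[:,2]>.045)];r=cv2.minAreaRect((zz[:,:2]*1000).astype(np.float32));print("   top",r)
    im=z["im"]
    b=im[225:330,180:440] if n=="top" else im[190:360,230:350]
    cv2.imwrite(f"pics/{n}zoom.png",cv2.convertScaleAbs(cv2.resize(b,None,fx=3,fy=3,interpolation=cv2.INTER_CUBIC),alpha=2))
E
```

```text
top table z -0.00027288857262222356 0.0031165399924811617
[352.4892 193.7986] 278 rect ((741.1353149414062, -133.6929931640625), (17.125558853149414, 56.05229187011719), 0.5371626019477844) zmed 0.08580348993962819 zmax 0.10582618725416731
   top ((741.1338500976562, -133.54135131835938), (17.125558853149414, 55.74895095825195), 0.5371626019477844)
[112.5113 269.8982] 796 rect ((556.2079467773438, 448.6871032714844), (150.01547241210938, 102.69063568115234), 1.1177042722702026) zmed 0.05344611718906887 zmax 0.07736622690937758
   top ((556.1212158203125, 448.5614013671875), (150.04603576660156, 102.1159439086914), 1.2463128566741943)
[369.4535 279.5797] 4183 rect ((543.6615600585938, -163.8717803955078), (115.24317932128906, 255.12501525878906), 2.611670732498169) zmed 0.05627320587721025 zmax 0.09568375628863537
   top ((537.9755859375, -164.13113403320312), (103.85936737060547, 255.12501525878906), 2.611670732498169)
[238.6573 289.8837] 3087 rect ((527.614013671875, 151.30120849609375), (116.5814208984375, 170.93695068359375), 0.5086917281150818) zmed 0.050580154207848796 zmax 0.07
[... 641 characters left out ...]
0321301823
   top ((522.7040405273438, 148.35385131835938), (104.37623596191406, 173.50267028808594), 0.8744537234306335)
[373.314  269.1546] 207 rect ((741.8305053710938, -139.695068359375), (16.153797149658203, 51.9890251159668), 0.06419113278388977) zmed 0.07738096750559922 zmax 0.10517646470300467
   top ((741.8305053710938, -139.695068359375), (16.153797149658203, 51.9890251159668), 0.06419113278388977)
[303.6485 300.7836] 2828 rect ((546.3251953125, -163.7620086669922), (118.3820571899414, 258.2676086425781), 2.477447986602783) zmed 0.05683938589192903 zmax 0.09705818079795804
   top ((537.6536254882812, -164.13719177246094), (101.02269744873047, 258.2676086425781), 2.4774482250213623)
```

View pics/topzoom.png

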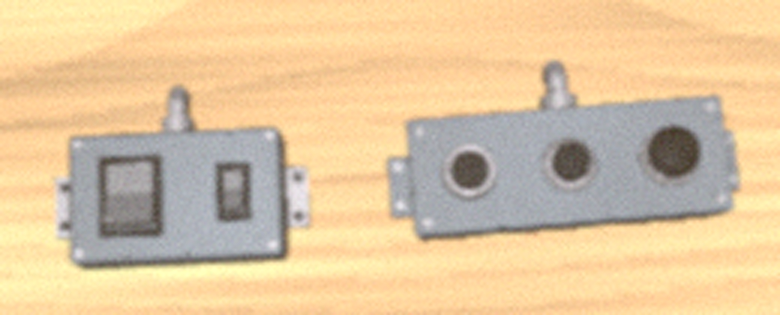

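View pics/sidezoom.png

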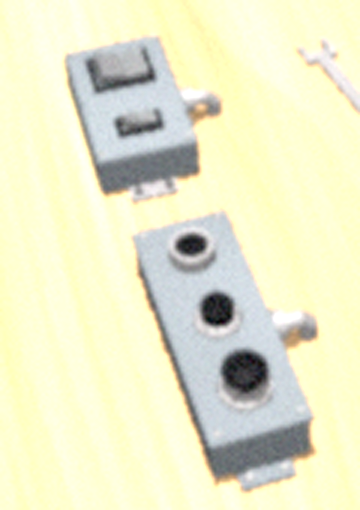

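Run:
```python
from h import *
def plane(n,W,u,v,z):  # pixel ray at height z
    c=manip.calibration(n);f=240/np.tan(np.radians(c["vertical_fov"]/2));E=c["extrinsics"]
    r=E[:3,:3].T@np.array([(u-c["cx"])/f,(v-c["cy"])/f,1]);o=-E[:3,:3].T@E[:3,3]
    return o+r*(z-o[2])/r[2]
for n in("top","side"):
    z=np.load(f"pics/{n}0.npz");W=cloud(n,z["d"]);g=cv2.cvtColor(z["im"],cv2.COLOR_BGR2GRAY)
    X,Y,Z=W[...,0],W[...,1],W[...,2]
    for nm,x0,y0,wx,wy,y1 in(("station",.538,-.164,.07,.15,0),("box",.522,.150,.06,.1,0)):
        R=(abs(X-x0)<wx)&(abs(Y-y0)<wy)&(Z>.03)
        h=.056 if nm=="station" else .05
        t=R&(abs(Z-h)<.005)
        q=W[t][:,:2]*1000
        # robust: rect from mask after opening
        m=cv2.morphologyEx(cv2.morphologyEx(t.astype(np.uint8),cv2.MORPH_CLOSE,np.ones((15,15))),cv2.MORPH_OPEN,np.ones((9,9)))
        cs,_=cv2.findContours(m,0,1);c=max(cs,key=cv2.contourArea)[:,0]
        pts=np.array([plane(n,W,u,v,h)[:2]*1000 for u,v in c],np.float32)
        print(n,nm,"toprect",cv2.minAreaRect(pts),"zmed",np.median(Z[t]))
        dark=(R&(g<np.median(g[t])*.6)&(Z>h-.003)).astype(np.uint8)
        print(' med gray',np.median(g[t]))
        k,l,st,ce=cv2.connectedComponentsWithStats(dark)
        for i in range(1,k):
            if st[i,4]>15: print("  dark",ce[i],st[i],W[l==i].mean(0),np.percentile(W[l==i][:,2],[10,50,90]))
        hi=(R&(Z>h+.009)).astype(np.uint8);k,l,st,ce=cv2.connectedComponentsWithStats(hi)
        for i in range(1,k):
            if st[i,4]>15: print("  high",ce[i],st[i],W[l==i].mean(0),np.percentile(W[l==i][:,2],[10,50,90]))
```

```text
top station toprect ((532.7039184570312, -163.4102783203125), (93.98748779296875, 252.95338439941406), 2.539670944213867) zmed 0.055620448538384194
 med gray 84.0
  dark [404.2454 275.1944] [396 267  17  17 216] [ 0.5354 -0.2414  0.0875] [0.0834 0.0882 0.0919]
  dark [370.0642 278.2844] [365 273  11  12 109] [ 0.5326 -0.1625  0.0775] [0.0734 0.0775 0.0812]
  dark [336.0505 281.3636] [331 276  11  12  99] [ 0.5293 -0.0826  0.071 ] [0.0678 0.0711 0.0743]
  high [404.5932 274.9746] [395 267  19  17 236] [ 0.5359 -0.2423  0.0873] [0.0832 0.0881 0.0917]
  high [370.0743 278.2703] [363 271  15  15 148] [ 0.5328 -0.1626  0.0763] [0.0713 0.0769 0.0811]
  high [336.4816 281.5265] [328 273  18  18 245] [ 0.5289 -0.0836  0.0707] [0.0671 0.0706 0.0746]
top box toprect ((521.031982421875, 150.34967041015625), (103.70645141601562, 169.3880157470703), 0.48396947979927063) zmed 0.04998401140522816
 med gray 85.0
  dark [215.625  280.2917] [213 277  10  11  24] [0.545  0.2042 0.0544] [0.0521 0.0536 0.0579]
  dark [231.1695 291.2712] [226 277   8  26  59] [0.5172 0.1672 0.0547] [0.0508 0.0537 0.0603]

[... 966 characters left out ...]
13  13 122] [ 0.5337 -0.1681  0.0754] [0.0672 0.0764 0.0803]
  high [311.139  313.2086] [303 306  17  19 187] [ 0.5374 -0.2486  0.0865] [0.0816 0.0881 0.0922]
side box toprect ((522.2559204101562, 146.82778930664062), (103.9255599975586, 173.45639038085938), 0.6389188170433044) zmed 0.050216360807731245
 med gray 107.0
  dark [268.1087 215.8043] [259 210  23  11  92] [0.5147 0.171  0.0548] [0.0498 0.055  0.0596]
  dark [275.7091 231.7273] [269 227  15   8  55] [0.5217 0.096  0.0549] [0.0514 0.0547 0.0592]
  high [268.6587 210.7937] [261 206  19  11 126] [0.52   0.1836 0.0633] [0.0599 0.0628 0.0681]
  high [275.0833 228.6667] [271 226  11   7  36] [0.5215 0.1013 0.0627] [0.0595 0.0629 0.0656]
```

Request:
jog_arm(
  deltas=[0,-0.013,0.015,-5,0,0,-0.038,0.045,-11,0,0,-0.064,0.076,-17,0,0,-0.09,0.107,-23,0,0,-0.116,0.138,-28.3,0],
  squeeze=20,
)

```text
time_s: 0.52
position: [0.3136, 0.3285, 0.2197]
ee_rot: [[-0.0, -0.048, 0.999], [-0.0, 0.999, 0.048], [-1.0, -0.0, -0.0]]
contact_force: [1.3, 0.4, -0.2]
width: 0.689
```

```bash
cat >> h.py <<'E'
ST=np.array([.5334,-.1645]);YS=np.radians(2.4);BX=np.array([.5215,.1488]);YB=np.radians(.55)
def R2(a):return np.array([[np.cos(a),-np.sin(a)],[np.sin(a),np.cos(a)]])
T={"stop":ST,"mush":ST+R2(YS)@[0,-.08],"ext":BX+R2(YB)@[-.018,.035]}
def go(name,ztip):
    s=manip.state();R=s["ee_rot"];p=s["position"]
    t=np.r_[T[name],ztip+.025];yaw=(YB if name=="ext" else YS)
    cur=np.arctan2(R[1,1],R[0,1])-np.pi/2
    print("t",s["time_s"],"pos",p,"tip",p+R[:,0]*.025,"w",s["width"],"F",s["contact_force"],"xdir",R[:,0])
    print(name,t,"shift tool",R.T@(t-p),"turn",-np.degrees(yaw-cur))
E
python3 -c "
from h import *
print(T);go('stop',.11)"
```

```text
{'stop': array([ 0.5334, -0.1645]), 'mush': array([ 0.5368, -0.2444]), 'ext': array([0.5032, 0.1836])}
t 0.5167 pos [0.3136 0.3285 0.2197] tip [0.3136 0.3285 0.1947] w 0.6891760968741418 F [ 1.3194  0.3527 -0.2058] xdir [-0.0003 -0.0003 -1.    ]
stop [ 0.5334 -0.1645  0.135 ] shift tool [ 0.0848 -0.503   0.1958] turn 0.36325038341891513
```

Request:
jog_arm(
  deltas=[0,-0.036,0.014,0,0,0,-0.072,0.028,0,0,0,-0.108,0.042,0,0,0,-0.144,0.056,0,0,0,-0.18,0.07,0,0],
)

```text
time_s: 0.93
position: [0.3913, 0.1515, 0.2199]
ee_rot: [[-0.0, -0.042, 0.999], [0.0, 0.999, 0.042], [-1.0, 0.0, -0.0]]
contact_force: [0.6, 1.2, 0.1]
width: 0.333
```

Request:
jog_arm(
  deltas=[0,-0.036,0.014,0,0,0,-0.072,0.028,0,0,0,-0.108,0.042,0,0,0,-0.144,0.056,0,0,0,-0.18,0.07,0,0],
)

```text
time_s: 1.35
position: [0.4689, -0.0256, 0.2199]
ee_rot: [[-0.0, -0.042, 0.999], [0.0, 0.999, 0.042], [-1.0, 0.0, -0.0]]
contact_force: [0.8, 0.2, -0.6]
width: 0.016
```

Request:
jog_arm(
  deltas=[0,-0.03,0.012,0,0,0,-0.06,0.024,0,0,0,-0.09,0.036,0,0,0,-0.11,0.042,0,0,0,-0.11,0.042,0,0],
)

```text
time_s: 1.77
position: [0.516, -0.1348, 0.2194]
ee_rot: [[-0.0, -0.039, 0.999], [-0.0, 0.999, 0.039], [-1.0, -0.0, -0.0]]
contact_force: [0.0, -0.1, -1.0]
width: 0.005
```

```bash
python3 -c "
from h import *
go('stop',.10)"
```

```text
t 1.7667 pos [ 0.516  -0.1348  0.2194] tip [ 0.516  -0.1348  0.1944] w 0.0052713267372799626 F [ 0.0146 -0.0514 -0.9921] xdir [-0.0002 -0.0005 -1.    ]
stop [ 0.5334 -0.1645  0.125 ] shift tool [ 0.0944 -0.0303  0.0163] turn -0.14054129541582414
```

Request:
jog_arm(
  deltas=[0.01,-0.015,0.008,0,0,0.035,-0.03,0.0163,0,0,0.06,-0.03,0.0163,0,0,0.08,-0.03,0.0163,0,0,0.094,-0.03,0.0163,0,0],
)

```text
time_s: 2.18
position: [0.5317, -0.1601, 0.1237]
ee_rot: [[-0.003, -0.042, 0.999], [0.001, 0.999, 0.042], [-1.0, 0.001, -0.003]]
contact_force: [-0.5, -0.9, 0.9]
width: 0.002
```

Request:
jog_arm(
  deltas=[0,0,0,0,0,0,0,0,0,0,0,0,0,0,0,0,0,0,0,0,0,0,0,0,0],
)

```text
time_s: 2.6
position: [0.5332, -0.161, 0.127]
ee_rot: [[0.002, -0.042, 0.999], [-0.001, 0.999, 0.042], [-1.0, -0.001, 0.002]]
contact_force: [0.5, 0.1, -0.7]
width: 0.008
```

```bash
python3 -c "
from h import *
go('stop',.10)
for n in('top','side'):
    im,d=manip.grab_frame(n);np.savez(f'pics/{n}1.npz',im=im,d=d)
    b=im[200:350,290:450] if n=='top' else im[200:350,230:390]
    cv2.imwrite(f'pics/{n}1.png',cv2.convertScaleAbs(cv2.resize(b,None,fx=4,fy=4,interpolation=cv2.INTER_CUBIC),alpha=2))
    print(n,proj(n,[.5334,-.1645,.1]),proj(n,[.5334,-.1645,.078]))
"
```

```text
t 2.6 pos [ 0.5332 -0.161   0.127 ] tip [ 0.5333 -0.161   0.102 ] w 0.007909833565255616 F [ 0.4998  0.0512 -0.6621] xdir [ 0.0016 -0.0006 -1.    ]
stop [ 0.5334 -0.1645  0.125 ] shift tool [ 0.002  -0.0035  0.    ] turn 0.023031412185436865
top (np.float64(371.8927377972524), np.float64(276.4135894449093)) (np.float64(370.9291513254861), np.float64(277.8887896614235))
side (np.float64(300.9741141787516), np.float64(285.515373817237)) (np.float64(301.3148093293512), np.float64(290.8982245987306))
```

View pics/side1.png

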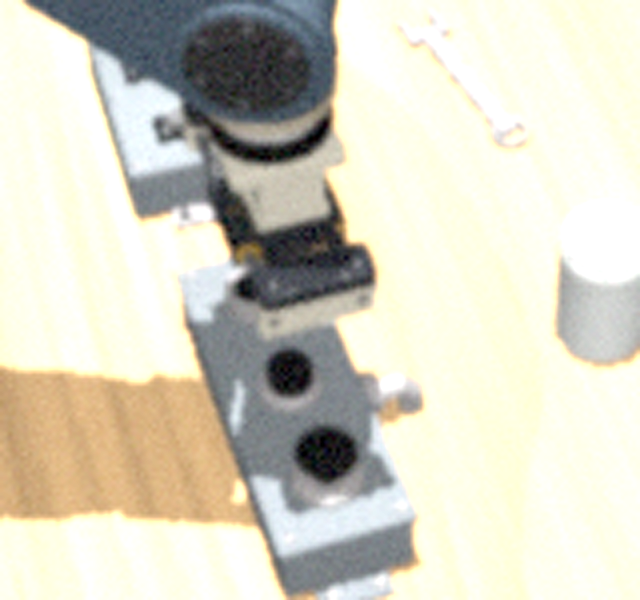

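View pics/top1.png

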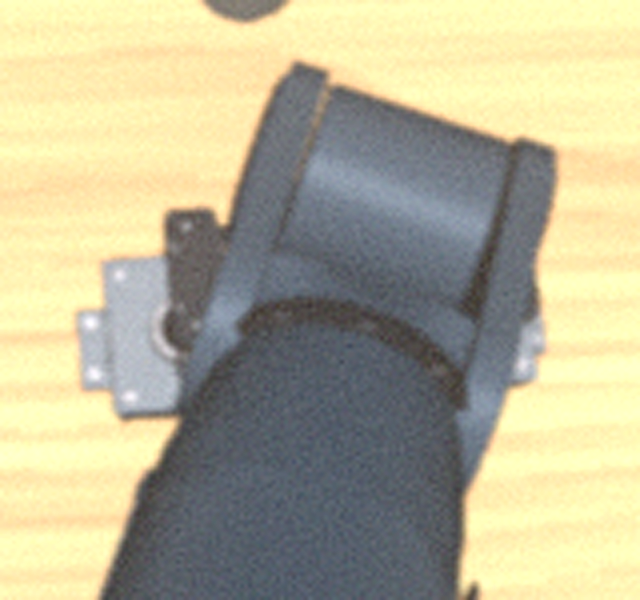

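```bash
python3 -c "
from h import *
for p in [(.533,-.161,.102),(.533,-.178,.102),(.533,-.161,.186),(.533,-.255,.186),(.533,-.255,.23),(.496,-.255,.186),(.57,-.255,.186)]:
    u,v=proj('side',p);print(p,(u-230)*4,(v-200)*4)
W=cloud('side',np.load('pics/side1.npz')['d'])
for v in range(240,300,4): print(v,[(u,tuple(np.round(W[v,u],3))) for u in (292,298,302,308,314)])
"
```

```text
(0.533, -0.161, 0.102) 281.8217858732969 336.263136482032
(0.533, -0.178, 0.102) 288.4412112397049 355.591679812326
(0.533, -0.161, 0.186) 276.24557933520896 249.33573297591943
(0.533, -0.255, 0.186) 315.69939561705337 361.11887515318676
(0.533, -0.255, 0.23) 313.3917981509253 312.8201208327089
(0.496, -0.255, 0.186) 255.42198776077248 375.08830425111796
(0.57, -0.255, 0.186) 375.35798925477366 347.2928576858883
240 [(292, (np.float64(0.514), np.float64(-0.191), np.float64(0.3))), (298, (np.float64(0.526), np.float64(-0.197), np.float64(0.302))), (302, (np.float64(0.536), np.float64(-0.194), np.float64(0.296))), (308, (np.float64(0.549), np.float64(-0.201), np.float64(0.299))), (314, (np.float64(0.564), np.float64(-0.199), np.float64(0.293)))]
244 [(292, (np.float64(0.511), np.float64(-0.201), np.float64(0.297))), (298, (np.float64(0.525), np.float64(-0.203), np.float64(0.295))), (302, (np.float64(0.535), np.float64(-0.2), np.float64(0.29))), (308, (np.float64(0.549), np.float64(-0.2), np.float64(0.285))), (314, (np.float64(0.63), np.float64(0.065), np.float64(0.001)))]
248 [(292, (n
[... 3687 characters left out ...]
), np.float64(0.056)))]
292 [(292, (np.float64(0.513), np.float64(-0.14), np.float64(0.053))), (298, (np.float64(0.524), np.float64(-0.166), np.float64(0.078))), (302, (np.float64(0.534), np.float64(-0.168), np.float64(0.078))), (308, (np.float64(0.552), np.float64(-0.162), np.float64(0.064))), (314, (np.float64(0.568), np.float64(-0.164), np.float64(0.06)))]
296 [(292, (np.float64(0.509), np.float64(-0.158), np.float64(0.058))), (298, (np.float64(0.522), np.float64(-0.174), np.float64(0.072))), (302, (np.float64(0.532), np.float64(-0.175), np.float64(0.07))), (308, (np.float64(0.548), np.float64(-0.174), np.float64(0.063))), (314, (np.float64(0.565), np.float64(-0.175), np.float64(0.059)))]
```

```bash
python3 -c "
from h import *
go('stop',.083);print(manip.state()['qvel'])"
```

```text
t 2.7 pos [ 0.533  -0.161   0.1266] tip [ 0.5331 -0.161   0.1016] w 0.0012694951938533798 F [-0.2955  0.2167  0.6269] xdir [ 0.001  -0.0004 -1.    ]
stop [ 0.5334 -0.1645  0.108 ] shift tool [ 0.0186 -0.0035  0.0002] turn 0.019971781178810925
[-0.126   0.3096  0.2016 -0.0647  0.0836  0.0559]
```

Request:
jog_arm(
  deltas=[0.003,-0.003,0,0,0,0.007,-0.003,0,0,0,0.011,-0.003,0,0,0,0.015,-0.003,0,0,0,0.018,-0.003,0,0,0],
)

```text
time_s: 3.12
position: [0.5327, -0.1639, 0.1072]
ee_rot: [[-0.001, -0.042, 0.999], [0.0, 0.999, 0.042], [-1.0, 0.0, -0.001]]
contact_force: [0.2, 0.1, -0.3]
width: 0.007
```

Request:
jog_arm(
  deltas=[0,0,0,0,0,0.001,0,0,0,0,0.002,0,0,0,0,0.003,0,0,0,0,0.004,0,0,0,0],
)

```text
time_s: 3.53
position: [0.533, -0.164, 0.104]
ee_rot: [[0.0, -0.042, 0.999], [-0.0, 0.999, 0.042], [-1.0, -0.0, 0.0]]
contact_force: [0.7, -0.7, 0.9]
width: 0.003
```

Request:
jog_arm(
  deltas=[0.001,0,0,0,0,0.002,0,0,0,0,0.003,0,0,0,0,0.003,0,0,0,0,0.003,0,0,0,0],
)

```text
time_s: 3.95
position: [0.5329, -0.164, 0.1009]
ee_rot: [[-0.0, -0.042, 0.999], [0.0, 0.999, 0.042], [-1.0, 0.0, -0.0]]
contact_force: [-0.6, 0.3, 0.0]
width: 0.008
```

Request:
jog_arm(
  deltas=[0.001,0,0,0,0,0.002,0,0,0,0,0.002,0,0,0,0,0.002,0,0,0,0,0.002,0,0,0,0],
)

```text
time_s: 4.37
position: [0.5329, -0.164, 0.099]
ee_rot: [[0.0, -0.042, 0.999], [-0.0, 0.999, 0.042], [-1.0, -0.0, 0.0]]
contact_force: [1.4, -0.0, -0.6]
width: -0.0
```

Request:
jog_arm(
  deltas=[0.001,0,0,0,0,0.001,0,0,0,0,0.001,0,0,0,0,0.001,0,0,0,0,0.001,0,0,0,0],
)

```text
time_s: 4.78
position: [0.5329, -0.164, 0.098]
ee_rot: [[0.0, -0.042, 0.999], [-0.0, 0.999, 0.042], [-1.0, -0.0, 0.0]]
contact_force: [0.0, -1.0, -0.7]
width: 0.006
```

```bash
python3 -c "
from h import *
go('stop',.072)
for n in('side',):
    im,d=manip.grab_frame(n)
    b=im[200:350,230:390]
    cv2.imwrite(f'pics/{n}2.png',cv2.convertScaleAbs(cv2.resize(b,None,fx=4,fy=4,interpolation=cv2.INTER_CUBIC),alpha=2))
print(manip.state()['contact_force'])
"
```

```text
t 4.7833 pos [ 0.5329 -0.164   0.098 ] tip [ 0.5329 -0.164   0.073 ] w 0.006025850759896728 F [ 0.0401 -1.0053 -0.739 ] xdir [ 0.0001 -0.     -1.    ]
stop [ 0.5334 -0.1645  0.097 ] shift tool [ 0.001  -0.0005  0.0004] turn 0.012194325768416513
[-1.0629 -0.0522  0.3404]
```

View pics/side2.png

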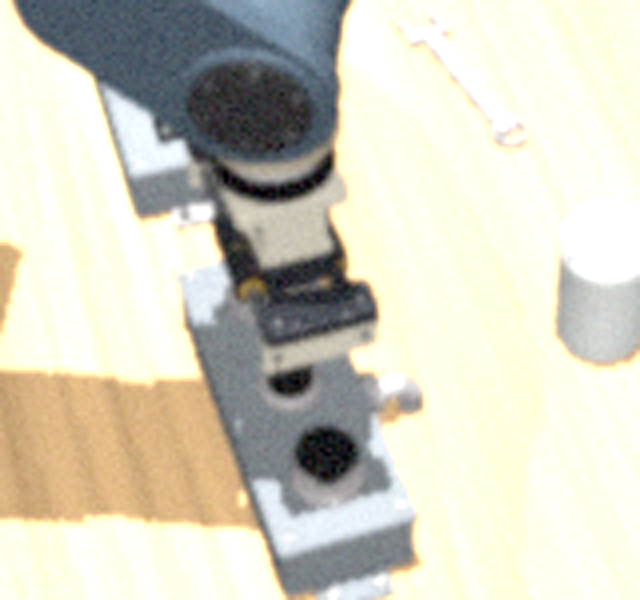

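```bash
python3 -c "
from h import *
print(manip.finger_overhang, [a for a in dir(manip) if a[0]!='_'])
print(proj('side',[.533,-.164,.073]),proj('side',[.533,-.164,.083]))
print([manip.state()['contact_force'] for i in range(3)])
"
```

```text
0.025 ['MotionError', 'calibration', 'finger_overhang', 'grab_frame', 'job_done', 'state']
(np.float64(301.196717118379), np.float64(291.9983417327752)) (np.float64(301.04259921955617), np.float64(289.5779506778397))
[array([-1.0629, -0.0522,  0.3404]), array([-1.0629, -0.0522,  0.3404]), array([-1.0629, -0.0522,  0.3404])]
```

Request:
jog_arm(
  deltas=[0.001,0,0,0,0,0.001,0,0,0,0,0.001,0,0,0,0,0.001,0,0,0,0,0.001,0,0,0,0],
)

```text
time_s: 5.25
position: [0.5329, -0.164, 0.0969]
ee_rot: [[0.0, -0.042, 0.999], [-0.0, 0.999, 0.042], [-1.0, -0.0, 0.0]]
contact_force: [-0.2, 0.4, 0.8]
width: 0.0
```

Request:
jog_arm(
  deltas=[0.001,0,0,0,0,0.001,0,0,0,0,0.001,0,0,0,0,0.001,0,0,0,0,0.001,0,0,0,0],
)

```text
time_s: 5.67
position: [0.5329, -0.164, 0.0959]
ee_rot: [[-0.0, -0.042, 0.999], [-0.0, 0.999, 0.042], [-1.0, -0.0, -0.0]]
contact_force: [0.2, 0.6, -0.3]
width: 0.006
```

Request:
jog_arm(
  deltas=[0.001,0,0,0,0,0.001,0,0,0,0,0.001,0,0,0,0,0.001,0,0,0,0,0.001,0,0,0,0],
)

```text
time_s: 6.08
position: [0.5329, -0.164, 0.0949]
ee_rot: [[0.0, -0.042, 0.999], [-0.0, 0.999, 0.042], [-1.0, -0.0, 0.0]]
contact_force: [0.7, -0.4, 0.3]
width: 0.006
```

```bash
python3 -c "
from h import *
im,d=manip.grab_frame('side');np.savez('pics/side3.npz',im=im,d=d)
W=cloud('side',d)
b=im[240:310,260:350];cv2.imwrite('pics/side3.png',cv2.convertScaleAbs(cv2.resize(b,None,fx=8,fy=8,interpolation=cv2.INTER_CUBIC),alpha=2))
for v in range(262,302,2): print(v,[(u,tuple(map(float,np.round(W[v,u]*1000)))) for u in (290,294,298,302,306,310)])
p=manip.state()['position'];print(p,[ (k,proj('side',p+np.array(k))) for k in [(0,0,-.025),(0,0,0),(0,-.094,.059),(0,.094,.059),(.0075,-.0175,-.025),(-.0075,-.0175,-.025)]])
print(manip.state()['contact_force'])
"
```

```text
262 [(290, (509.0, -165.0, 199.0)), (294, (514.0, -193.0, 227.0)), (298, (521.0, -207.0, 239.0)), (302, (531.0, -205.0, 234.0)), (306, (541.0, -202.0, 227.0)), (310, (552.0, -199.0, 221.0))]
264 [(290, (507.0, -174.0, 201.0)), (294, (513.0, -197.0, 224.0)), (298, (520.0, -208.0, 233.0)), (302, (531.0, -205.0, 227.0)), (306, (541.0, -203.0, 222.0)), (310, (550.0, -208.0, 224.0))]
266 [(290, (505.0, -183.0, 205.0)), (294, (513.0, -195.0, 215.0)), (298, (521.0, -203.0, 221.0)), (302, (531.0, -203.0, 217.0)), (306, (541.0, -204.0, 215.0)), (310, (549.0, -210.0, 219.0))]
268 [(290, (504.0, -186.0, 201.0)), (294, (512.0, -196.0, 209.0)), (298, (519.0, -210.0, 222.0)), (302, (529.0, -211.0, 220.0)), (306, (539.0, -209.0, 214.0)), (310, (549.0, -209.0, 211.0))]
270 [(290, (503.0, -194.0, 203.0)), (294, (513.0, -193.0, 198.0)), (298, (518.0, -215.0, 220.0)), (302, (529.0, -209.0, 210.0)), (306, (543.0, -192.0, 187.0)), (310, (553.0, -191.0, 184.0))]
272 [(290, (503.0, -191.0, 192.0)), (294, (512.0, -194.0, 192.0)), (298, (517.0, -219.0, 218.0)), (302, (533.0, -188.0, 179.0)), (306, (542.0, -1
[... 2555 characters left out ...]
), (298, (520.0, -177.0, 60.0)), (302, (530.0, -180.0, 60.0)), (306, (541.0, -181.0, 57.0)), (310, (551.0, -186.0, 59.0))]
[ 0.5329 -0.164   0.0949] [((0, 0, -0.025), (np.float64(301.20694698602597), np.float64(292.73931450377086))), ((0, 0, 0), (np.float64(300.81949693210606), np.float64(286.66167789173676))), ((0, -0.094, 0.059), (np.float64(309.613648230977), np.float64(299.65930823164257))), ((0, 0.094, 0.059), (np.float64(290.96658514371524), np.float64(246.18070312867974))), ((0.0075, -0.0175, -0.025), (np.float64(305.6558652402469), np.float64(297.0679185423525))), ((-0.0075, -0.0175, -0.025), (np.float64(300.12383085598697), np.float64(298.36144920070956)))]
[-0.5802  0.1136 -0.7533]
```

View pics/side3.png

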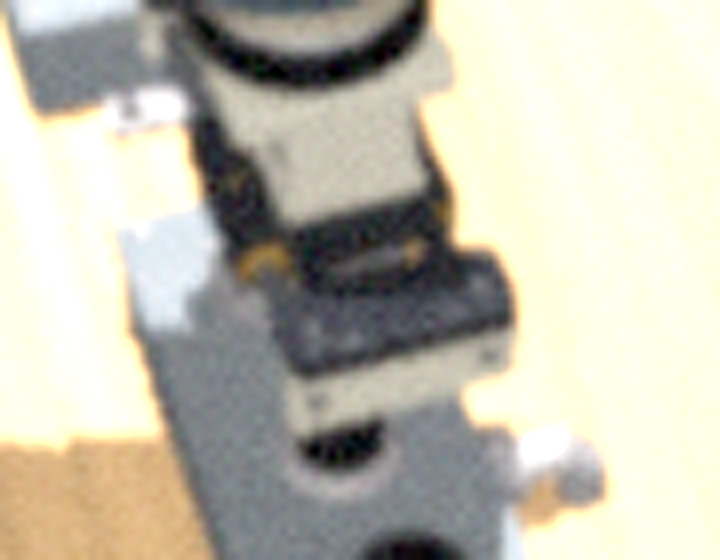

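```bash
python3 -c "
from h import *
p=np.array([.24,.4945,.2194]);yv=np.array([.4366,.8997,0])
for s in(-1,1):
  for dz in (0,-.025): print(s,dz,proj('side',p+s*.055*yv+[0,0,dz]))
im=np.load('pics/side0.npz')['im'][60:160,100:210];cv2.imwrite('pics/g0.png',cv2.convertScaleAbs(cv2.resize(im,None,fx=6,fy=6,interpolation=cv2.INTER_CUBIC),alpha=2))
W=cloud('side',np.load('pics/side0.npz')['d'])
for v in range(100,146,3): print(v,[(u,tuple(map(float,np.round(W[v,u]*1000)))) for u in range(140,164,4)])
"
```

```text
-1 0 (np.float64(150.3403521782455), np.float64(138.25465466747266))
-1 -0.025 (np.float64(152.2262436709627), np.float64(144.93346448871972))
1 0 (np.float64(163.40784662828443), np.float64(118.64608472613763))
1 -0.025 (np.float64(165.08470655762892), np.float64(125.23808194882542))
100 [(140, (216.0, 457.0, 347.0)), (144, (227.0, 459.0, 343.0)), (148, (239.0, 452.0, 345.0)), (152, (249.0, 459.0, 339.0)), (156, (256.0, 540.0, 291.0)), (160, (271.0, 487.0, 319.0))]
103 [(140, (214.0, 457.0, 337.0)), (144, (226.0, 446.0, 341.0)), (148, (238.0, 434.0, 346.0)), (152, (248.0, 454.0, 332.0)), (156, (258.0, 470.0, 321.0)), (160, (266.0, 539.0, 280.0))]
106 [(140, (214.0, 424.0, 346.0)), (144, (225.0, 428.0, 342.0)), (148, (nan, nan, nan)), (152, (188.0, 1352.0, -196.0)), (156, (256.0, 456.0, 319.0)), (160, (264.0, 537.0, 270.0))]
109 [(140, (214.0, 405.0, 347.0)), (144, (225.0, 404.0, 346.0)), (148, (236.0, 403.0, 344.0)), (152, (245.0, 426.0, 329.0)), (156, (203.0, 1337.0, -206.0)), (160, (261.0, 540.0, 258.0))]
112 [(140, (211.0, 406.0, 337.0)), (144, (223.0, 395.0, 341.0)), (148, (233.
[... 1458 characters left out ...]
(73.0, 1569.0, -485.0)), (144, (94.0, 1560.0, -484.0)), (148, (212.0, 433.0, 236.0)), (152, (223.0, 434.0, 233.0)), (156, (210.0, 789.0, 2.0)), (160, (224.0, 784.0, 2.0))]
139 [(140, (151.0, 780.0, 6.0)), (144, (164.0, 788.0, -1.0)), (148, (179.0, 783.0, -2.0)), (152, (193.0, 780.0, -2.0)), (156, (208.0, 771.0, 1.0)), (160, (222.0, 773.0, -4.0))]
142 [(140, (148.0, 776.0, -4.0)), (144, (164.0, 761.0, 3.0)), (148, (178.0, 754.0, 5.0)), (152, (192.0, 752.0, 3.0)), (156, (205.0, 765.0, -8.0)), (160, (220.0, 755.0, -5.0))]
145 [(140, (148.0, 750.0, 1.0)), (144, (163.0, 738.0, 5.0)), (148, (176.0, 744.0, -1.0)), (152, (191.0, 737.0, 0.0)), (156, (205.0, 738.0, -4.0)), (160, (219.0, 736.0, -5.0))]
```

View pics/g0.png

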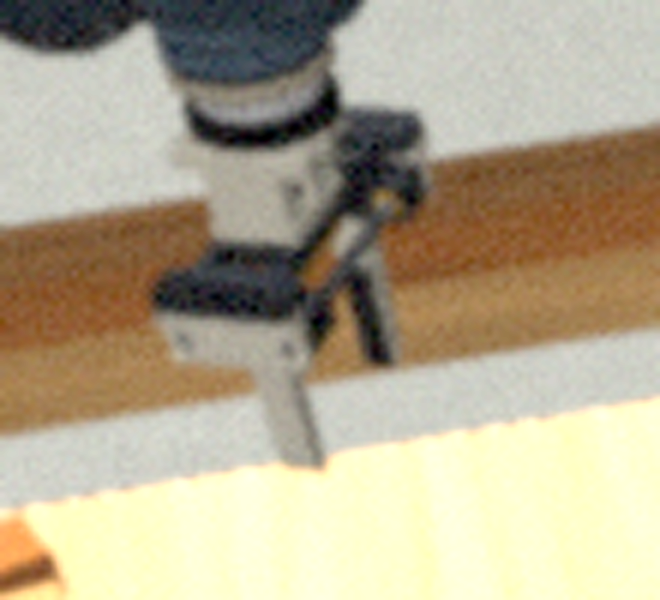

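The side view disagrees with the stated fingertip overhang. At the start pose the tips appear roughly level with the reported TCP, at about z 0.222, and the gripper body also sits about 24 mm higher than stated. That explains why I've had no contact yet, and the stop button still shows at about z 0.079. From here I'll go by the camera and the force reading.

Request:
jog_arm(
  deltas=[0.002,0,0,0,0,0.004,0,0,0,0,0.006,0,0,0,0,0.008,0,0,0,0,0.01,0,0,0,0],
)

```text
time_s: 6.55
position: [0.5328, -0.164, 0.0846]
ee_rot: [[-0.0, -0.042, 0.999], [0.0, 0.999, 0.042], [-1.0, 0.0, -0.0]]
contact_force: [-0.0, 0.8, 0.1]
width: 0.005
```

Request:
jog_arm(
  deltas=[0.001,0,0,0,0,0.002,0,0,0,0,0.002,0,0,0,0,0.002,0,0,0,0,0.002,0,0,0,0],
)

```text
time_s: 6.97
position: [0.533, -0.164, 0.083]
ee_rot: [[0.0, -0.042, 0.999], [-0.0, 0.999, 0.042], [-1.0, -0.0, 0.0]]
contact_force: [-1.0, 1.2, -0.6]
width: 0.006
```

Request:
jog_arm(
  deltas=[0.001,0,0,0,0,0.002,0,0,0,0,0.002,0,0,0,0,0.002,0,0,0,0,0.002,0,0,0,0],
)

```text
time_s: 7.38
position: [0.5329, -0.164, 0.0809]
ee_rot: [[-0.0, -0.042, 0.999], [0.0, 0.999, 0.042], [-1.0, 0.0, -0.0]]
contact_force: [1.4, 0.2, 0.8]
width: 0.002
```

Request:
jog_arm(
  deltas=[0.001,0,0,0,0,0.002,0,0,0,0,0.002,0,0,0,0,0.002,0,0,0,0,0.002,0,0,0,0],
)

```text
time_s: 7.8
position: [0.533, -0.164, 0.079]
ee_rot: [[0.0, -0.042, 0.999], [-0.0, 0.999, 0.042], [-1.0, -0.0, 0.0]]
contact_force: [-0.4, -0.4, 2.0]
width: 0.006
```

Request:
jog_arm(
  deltas=[0.001,0,0,0,0,0.002,0,0,0,0,0.002,0,0,0,0,0.002,0,0,0,0,0.002,0,0,0,0],
)

```text
time_s: 8.22
position: [0.533, -0.164, 0.077]
ee_rot: [[0.0, -0.042, 0.999], [-0.0, 0.999, 0.042], [-1.0, -0.0, 0.0]]
contact_force: [0.1, -0.8, 2.3]
width: 0.006
```

Request:
jog_arm(
  deltas=[0.001,0,0,0,0,0.002,0,0,0,0,0.002,0,0,0,0,0.002,0,0,0,0,0.002,0,0,0,0],
)

```text
time_s: 8.63
position: [0.533, -0.164, 0.075]
ee_rot: [[0.0, -0.042, 0.999], [-0.0, 0.999, 0.042], [-1.0, -0.0, 0.0]]
contact_force: [0.6, -0.8, 3.7]
width: 0.004
```

Request:
jog_arm(
  deltas=[0.001,0,0,0,0,0.001,0,0,0,0,0.001,0,0,0,0,0.001,0,0,0,0,0.001,0,0,0,0],
)

```text
time_s: 9.05
position: [0.533, -0.164, 0.074]
ee_rot: [[0.0, -0.042, 0.999], [-0.0, 0.999, 0.042], [-1.0, -0.0, 0.0]]
contact_force: [1.2, 1.1, 4.3]
width: 0.006
```

Request:
jog_arm(
  deltas=[0.001,0,0,0,0,0.001,0,0,0,0,0.001,0,0,0,0,0.001,0,0,0,0,0.001,0,0,0,0],
)

```text
time_s: 9.47
position: [0.533, -0.164, 0.0735]
ee_rot: [[0.0, -0.042, 0.999], [-0.0, 0.999, 0.042], [-1.0, -0.0, 0.0]]
contact_force: [-1.7, 0.6, 10.8]
width: 0.003
```

The force jumped to 10.8 N at z 0.0735, so the stop button has bottomed. That makes the working tip TCP z − 1.5 mm. Now I'll retract and go to the extractor.

Request:
jog_arm(
  deltas=[-0.005,0,0,0,0,-0.01,0,0,0,0,-0.02,0,0,0,0,-0.035,0,0,0,0,-0.055,0,0,0,0],
)

```text
time_s: 9.88
position: [0.5319, -0.1636, 0.1278]
ee_rot: [[-0.003, -0.042, 0.999], [0.001, 0.999, 0.042], [-1.0, 0.001, -0.003]]
contact_force: [1.4, 0.4, -0.5]
width: 0.008
```

Request:
jog_arm(
  deltas=[-0.02,0.02,-0.001,0,0,-0.02,0.055,-0.003,0.5,0,-0.02,0.09,-0.004,1,0,-0.02,0.125,-0.006,1.5,0,-0.02,0.16,-0.008,1.8,0],
)

```text
time_s: 10.3
position: [0.5175, -0.003, 0.1484]
ee_rot: [[-0.0, -0.01, 1.0], [0.0, 1.0, 0.01], [-1.0, 0.0, -0.0]]
contact_force: [0.9, -0.1, -0.3]
width: 0.004
```

```bash
sed -i 's/ztip+.025/ztip+.0015/; s/R\[:,0\]\*.025/R[:,0]*.0015/' h.py; python3 -c "
from h import *
go('ext',.09)"
```

```text
t 10.3 pos [ 0.5175 -0.003   0.1484] tip [ 0.5175 -0.003   0.1469] w 0.003583755986383106 F [ 0.8823 -0.0756 -0.3407] xdir [-0.0003  0.     -1.    ]
ext [0.5032 0.1836 0.0915] shift tool [ 0.0569  0.1868 -0.0125] turn 0.010847739270439905
```

Request:
jog_arm(
  deltas=[0,0.036,-0.003,0,0,0,0.072,-0.006,0,0,0,0.108,-0.009,0,0,0,0.144,-0.0115,0,0,0,0.175,-0.0125,0,0],
)

```text
time_s: 10.72
position: [0.5028, 0.1725, 0.1484]
ee_rot: [[-0.001, -0.011, 1.0], [-0.0, 1.0, 0.011], [-1.0, -0.0, -0.001]]
contact_force: [0.7, -0.0, -0.0]
width: 0.005
```

Request:
jog_arm(
  deltas=[0,0.011,0,0,0,0.012,0.011,0,0,0,0.025,0.011,0,0,0,0.038,0.011,0,0,0,0.05,0.011,0,0,0],
)

```text
time_s: 11.13
position: [0.5035, 0.1808, 0.0975]
ee_rot: [[-0.001, -0.011, 1.0], [-0.0, 1.0, 0.011], [-1.0, -0.0, -0.001]]
contact_force: [0.2, 0.3, -0.6]
width: 0.007
```

Request:
jog_arm(
  deltas=[0.002,0,0,0,0,0.004,0,0,0,0,0.006,0,0,0,0,0.007,0,0,0,0,0.007,0,0,0,0],
)

```text
time_s: 11.55
position: [0.5039, 0.1813, 0.0913]
ee_rot: [[0.0, -0.011, 1.0], [0.0, 1.0, 0.011], [-1.0, 0.0, 0.0]]
contact_force: [0.2, 0.5, -0.6]
width: 0.006
```

```bash
python3 -c "
from h import *
go('ext',.07)
for n in('side',):
    im,d=manip.grab_frame(n)
    b=im[160:260,220:340]
    cv2.imwrite(f'pics/{n}4.png',cv2.convertScaleAbs(cv2.resize(b,None,fx=6,fy=6,interpolation=cv2.INTER_CUBIC),alpha=2))
"
```

```text
t 11.55 pos [0.5039 0.1813 0.0913] tip [0.5039 0.1813 0.0898] w 0.0063174143766576065 F [ 0.1522  0.5411 -0.6392] xdir [ 0.0005  0.0001 -1.    ]
ext [0.5032 0.1836 0.0715] shift tool [ 0.0198  0.0023 -0.0007] turn 0.0541491181384283
```

View pics/side4.png

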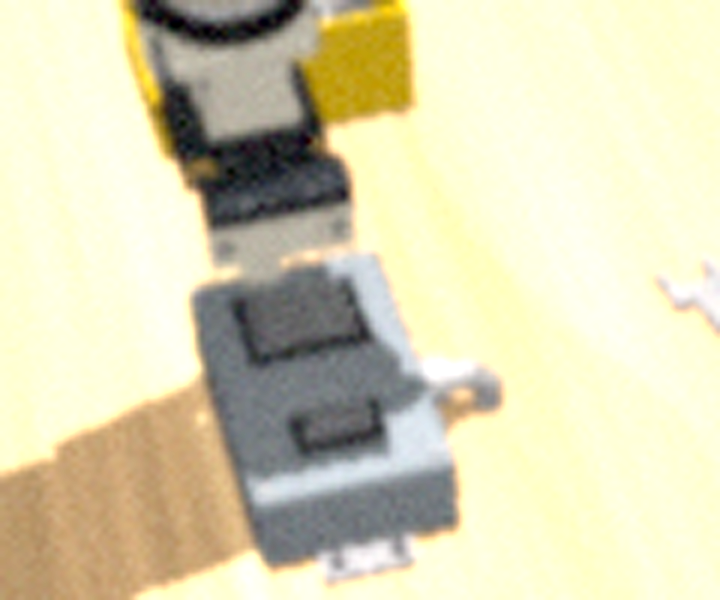

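Request:
jog_arm(
  deltas=[0.003,0.002,-0.001,0,0,0.007,0.002,-0.001,0,0,0.011,0.002,-0.001,0,0,0.015,0.002,-0.001,0,0,0.018,0.002,-0.001,0,0],
)

```text
time_s: 12.02
position: [0.5024, 0.1833, 0.0723]
ee_rot: [[-0.001, -0.011, 1.0], [-0.0, 1.0, 0.011], [-1.0, -0.0, -0.001]]
contact_force: [-0.4, 0.2, 0.3]
width: 0.006
```

Request:
jog_arm(
  deltas=[0.001,0,0,0,0,0.002,0,0,0,0,0.003,0,0,0,0,0.003,0,0,0,0,0.003,0,0,0,0],
)

```text
time_s: 12.43
position: [0.5027, 0.1834, 0.0701]
ee_rot: [[0.0, -0.011, 1.0], [0.0, 1.0, 0.011], [-1.0, 0.0, 0.0]]
contact_force: [-1.3, 0.4, 0.9]
width: 0.007
```

Request:
jog_arm(
  deltas=[0.001,0,0,0,0,0.002,0,0,0,0,0.002,0,0,0,0,0.002,0,0,0,0,0.002,0,0,0,0],
)

```text
time_s: 12.85
position: [0.5021, 0.1833, 0.0681]
ee_rot: [[-0.001, -0.011, 1.0], [-0.0, 1.0, 0.011], [-1.0, -0.0, -0.001]]
contact_force: [-2.9, -1.3, 6.0]
width: 0.006
```

Request:
jog_arm(
  deltas=[0.001,0,0,0,0,0.002,0,0,0,0,0.002,0,0,0,0,0.002,0,0,0,0,0.002,0,0,0,0],
)

```text
time_s: 13.27
position: [0.5028, 0.1834, 0.0659]
ee_rot: [[0.0, -0.011, 1.0], [0.0, 1.0, 0.011], [-1.0, 0.0, 0.0]]
contact_force: [0.1, -0.4, 0.7]
width: 0.007
```

Request:
jog_arm(
  deltas=[0.001,0,0,0,0,0.002,0,0,0,0,0.002,0,0,0,0,0.002,0,0,0,0,0.002,0,0,0,0],
)

```text
time_s: 13.68
position: [0.5027, 0.1834, 0.0639]
ee_rot: [[-0.0, -0.011, 1.0], [-0.0, 1.0, 0.011], [-1.0, -0.0, -0.0]]
contact_force: [0.7, -0.8, -0.4]
width: 0.003
```

Request:
jog_arm(
  deltas=[0.001,0,0,0,0,0.002,0,0,0,0,0.002,0,0,0,0,0.002,0,0,0,0,0.002,0,0,0,0],
)

```text
time_s: 14.1
position: [0.5027, 0.1834, 0.0619]
ee_rot: [[-0.0, -0.011, 1.0], [-0.0, 1.0, 0.011], [-1.0, -0.0, -0.0]]
contact_force: [-0.6, -0.1, -0.2]
width: 0.004
```

The force rose to 6 N and then dropped to zero, as an over-centre flip would. I'll retract and look.

Request:
jog_arm(
  deltas=[-0.01,0,0,0,0,-0.03,0,0,0,0,-0.055,0,0,0,0,-0.08,0,0,0,0,-0.08,-0.03,0.002,0,0],
)

```text
time_s: 14.52
position: [0.5071, 0.1563, 0.1471]
ee_rot: [[0.007, -0.014, 1.0], [0.002, 1.0, 0.014], [-1.0, 0.002, 0.007]]
contact_force: [1.3, 0.8, 1.2]
width: 0.005
```

Request:
jog_arm(
  deltas=[0,-0.036,0.003,0,0,0,-0.072,0.005,0,0,0,-0.108,0.008,0,0,0,-0.144,0.01,-0.9,0,0,-0.18,0.013,-1.8,0],
)

```text
time_s: 14.93
position: [0.5198, -0.0282, 0.1429]
ee_rot: [[0.001, -0.043, 0.999], [-0.0, 0.999, 0.043], [-1.0, -0.0, 0.001]]
contact_force: [0.2, -0.2, -0.1]
width: 0.001
```

Request:
jog_arm(
  deltas=[0,-0.036,0.003,0,0,0,-0.072,0.005,0,0,0,-0.108,0.008,0,0,0,-0.144,0.01,0,0,0,-0.18,0.013,0,0],
)

```text
time_s: 15.35
position: [0.5404, -0.2076, 0.1429]
ee_rot: [[0.001, -0.042, 0.999], [-0.0, 0.999, 0.042], [-1.0, -0.0, 0.001]]
contact_force: [0.6, 0.5, 0.5]
width: 0.004
```

```bash
python3 -c "
from h import *
go('mush',.11)
im,d=manip.grab_frame('top');W=cloud('top',d)
b=im[240:340,190:310];cv2.imwrite('pics/top5.png',cv2.convertScaleAbs(cv2.resize(b,None,fx=6,fy=6,interpolation=cv2.INTER_CUBIC),alpha=2))
W0=cloud('top',np.load('pics/top0.npz')['d'])
for nm,y,hx in(('ext',.1838,.018),('lamp',.1018,.012)):
  for s in(-1,1):
    for l,w in(('before',W0),('now',W)):
      m=(abs(w[...,0]-.5212-s*hx)<.005)&(abs(w[...,1]-y)<(.014 if nm=='ext' else .006));print(nm,s,l,m.sum(),np.nanmedian(w[m][:,2]))
m=lambda w:(abs(w[...,0]-.533)<.01)&(abs(w[...,1]+.164)<.01)
print('stop',np.median(W0[m(W0)][:,2]),np.median(W[m(W)][:,2]))
"
```

```text
t 15.35 pos [ 0.5404 -0.2076  0.1429] tip [ 0.5404 -0.2076  0.1414] w 0.0041905970914830485 F [0.5624 0.4935 0.4864] xdir [ 0.0005 -0.0002 -1.    ]
mush [ 0.5368 -0.2444  0.1115] shift tool [ 0.0314 -0.0366 -0.0052] turn 0.008480695383165872
ext -1 before 54 0.06651443304143323
ext -1 now 49 0.06097693340797801
ext 1 before 49 0.059904882477621615
ext 1 now 53 0.06709019839279053
lamp -1 before 25 0.06336453176011775
lamp -1 now 26 0.0636049951269737
lamp 1 before 24 0.057315450154995964
lamp 1 now 26 0.05910916664135993
stop 0.07748770558975149 0.4544973923718413
```

View pics/top5.png

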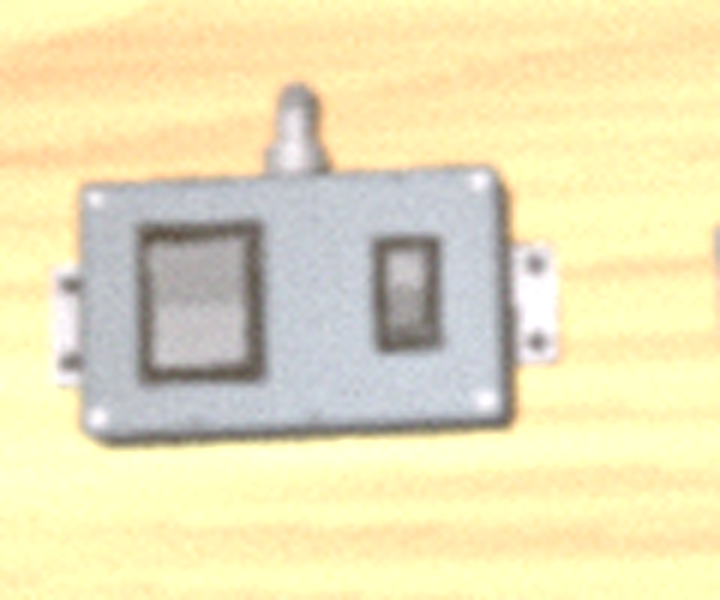

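The extractor has flipped: its near half is level at 61 mm and the far half is up at 67 mm, and its shading around (200,300) has reversed. The lamp rocker, at (408,292) in the crop, is unchanged. On to the mushroom.

Request:
jog_arm(
  deltas=[0.0,-0.034,-0.004,0,0,0.01,-0.034,-0.004,0,0,0.02,-0.034,-0.004,0,0,0.03,-0.034,-0.004,0,0,0.038,-0.034,-0.004,0,0],
)

```text
time_s: 15.82
position: [0.5376, -0.2387, 0.1028]
ee_rot: [[-0.001, -0.043, 0.999], [0.001, 0.999, 0.043], [-1.0, 0.001, -0.001]]
contact_force: [-0.1, 0.7, -0.1]
width: 0.003
```

Request:
jog_arm(
  deltas=[0,0,0,0,0,0,0,0,0,0,0,0,0,0,0,0,0,0,0,0,0,0,0,0,0],
)

```text
time_s: 16.23
position: [0.5382, -0.2398, 0.1044]
ee_rot: [[0.001, -0.042, 0.999], [-0.0, 0.999, 0.042], [-1.0, -0.0, 0.001]]
contact_force: [-0.0, -0.9, 0.9]
width: 0.006
```

```bash
python3 -c "
from h import *
go('mush',.09)"
```

```text
t 16.2333 pos [ 0.5382 -0.2398  0.1044] tip [ 0.5382 -0.2398  0.1029] w 0.006393130866793576 F [-0.0174 -0.8924  0.9345] xdir [ 0.0007 -0.0004 -1.    ]
mush [ 0.5368 -0.2444  0.0915] shift tool [ 0.0129 -0.0045 -0.0016] turn 0.028470250344202117
```

Request:
jog_arm(
  deltas=[0.002,-0.0045,-0.0015,0,0,0.004,-0.0045,-0.0015,0,0,0.007,-0.0045,-0.0015,0,0,0.01,-0.0045,-0.0015,0,0,0.011,-0.0045,-0.0015,0,0],
)

```text
time_s: 16.65
position: [0.5363, -0.2443, 0.0922]
ee_rot: [[-0.001, -0.042, 0.999], [0.0, 0.999, 0.042], [-1.0, 0.0, -0.001]]
contact_force: [0.4, -0.1, 0.4]
width: 0.006
```

Request:
jog_arm(
  deltas=[0.001,0,0,0,0,0.002,0,0,0,0,0.003,0,0,0,0,0.003,0,0,0,0,0.003,0,0,0,0],
)

```text
time_s: 17.07
position: [0.5365, -0.2444, 0.09]
ee_rot: [[-0.0, -0.042, 0.999], [0.0, 0.999, 0.042], [-1.0, 0.0, -0.0]]
contact_force: [-3.3, 1.3, 3.3]
width: 0.003
```

Request:
jog_arm(
  deltas=[0.001,0,0,0,0,0.002,0,0,0,0,0.002,0,0,0,0,0.002,0,0,0,0,0.002,0,0,0,0],
)

```text
time_s: 17.48
position: [0.5367, -0.2445, 0.0878]
ee_rot: [[0.0, -0.042, 0.999], [-0.0, 0.999, 0.042], [-1.0, -0.0, 0.0]]
contact_force: [-0.4, -0.5, 1.2]
width: 0.004
```

Request:
jog_arm(
  deltas=[0.001,0,0,0,0,0.002,0,0,0,0,0.002,0,0,0,0,0.002,0,0,0,0,0.002,0,0,0,0],
)

```text
time_s: 17.9
position: [0.5366, -0.2445, 0.0859]
ee_rot: [[0.0, -0.042, 0.999], [-0.0, 0.999, 0.042], [-1.0, -0.0, 0.0]]
contact_force: [-0.0, -0.7, -0.3]
width: 0.003
```

Request:
jog_arm(
  deltas=[0.001,0,0,0,0,0.002,0,0,0,0,0.002,0,0,0,0,0.002,0,0,0,0,0.002,0,0,0,0],
)

```text
time_s: 18.32
position: [0.5366, -0.2444, 0.0839]
ee_rot: [[-0.0, -0.042, 0.999], [0.0, 0.999, 0.042], [-1.0, 0.0, -0.0]]
contact_force: [0.5, -0.3, 0.7]
width: 0.005
```

Request:
jog_arm(
  deltas=[0.001,0,0,0,0,0.001,0,0,0,0,0.001,0,0,0,0,0.001,0,0,0,0,0.001,0,0,0,0],
)

```text
time_s: 18.73
position: [0.5367, -0.2445, 0.0836]
ee_rot: [[0.0, -0.042, 0.999], [-0.0, 0.999, 0.042], [-1.0, -0.0, 0.0]]
contact_force: [-1.7, 1.3, 7.1]
width: 0.005
```

The mushroom has hit firm bottom at tip 0.082, which is the latched height. I'll retract, move clear and check everything.

Request:
jog_arm(
  deltas=[-0.005,0,0,0,0,-0.02,0,0,0,0,-0.045,0,0,0,0,-0.08,0,0,0,0,-0.11,0,0,0,0],
)

```text
time_s: 19.15
position: [0.5365, -0.2444, 0.1947]
ee_rot: [[-0.0, -0.042, 0.999], [0.0, 0.999, 0.042], [-1.0, 0.0, -0.0]]
contact_force: [0.5, 0.7, 1.0]
width: 0.008
```

Request:
jog_arm(
  deltas=[0,-0.03,-0.02,0,0,0,-0.06,-0.04,0,0,0,-0.09,-0.06,0,0,0,-0.12,-0.08,0,0,0,-0.15,-0.1,0,0],
)

```text
time_s: 19.57
position: [0.4419, -0.3998, 0.1932]
ee_rot: [[0.0, -0.042, 0.999], [-0.0, 0.999, 0.042], [-1.0, -0.0, 0.0]]
contact_force: [0.3, 0.2, -0.1]
width: 0.006
```

Request:
jog_arm(
  deltas=[0,-0.03,-0.02,0,0,0,-0.06,-0.04,0,0,0,-0.09,-0.06,0,0,0,-0.1,-0.07,0,0,0,-0.1,-0.07,0,0],
)

```text
time_s: 19.98
position: [0.3753, -0.5034, 0.1928]
ee_rot: [[-0.0, -0.039, 0.999], [-0.0, 0.999, 0.039], [-1.0, -0.0, -0.0]]
contact_force: [-0.2, 0.0, -0.9]
width: 0.003
```

```bash
python3 -c "
from h import *
go('mush',.11)
for n in('top','side'):
  im,d=manip.grab_frame(n);W=cloud(n,d);cv2.imwrite(f'pics/{n}6.png',cv2.convertScaleAbs(im,alpha=1.6))
  W0=cloud(n,np.load(f'pics/{n}0.npz')['d'])
  for nm,x,y,r in(('stop',.533,-.164,.008),('start',.5300,-.0846,.008),('mush',.5365,-.2445,.008),('ext-',.503,.184,.006),('ext+',.539,.184,.006),('lamp-',.509,.102,.005),('lamp+',.533,.102,.005)):
    print(n,nm,[round(float(np.median(w[np.hypot(w[...,0]-x,w[...,1]-y)<r][:,2])),4) for w in(W0,W)])
"
```

```text
t 19.9833 pos [ 0.3753 -0.5034  0.1928] tip [ 0.3753 -0.5034  0.1913] w 0.002567356310098225 F [-0.2187  0.0497 -0.8774] xdir [-0.0003 -0.0002 -1.    ]
mush [ 0.5368 -0.2444  0.1115] shift tool [0.0812 0.2525 0.1715] turn -0.17152125956069883
top stop [0.0777, 0.0781]
top start [0.0706, 0.0719]
top mush [0.0887, 0.0818]
top ext- [0.0665, 0.0597]
top ext+ [0.06, 0.0655]
top lamp- [0.0639, 0.0603]
top lamp+ [0.0598, 0.0594]
side stop [0.0774, 0.0778]
side start [0.0721, 0.0711]
side mush [0.0908, 0.0818]
side ext- [0.0636, 0.0613]
side ext+ [0.0578, 0.0667]
side lamp- [0.0611, 0.0596]
side lamp+ [0.058, 0.0606]
```

View pics/top6.png

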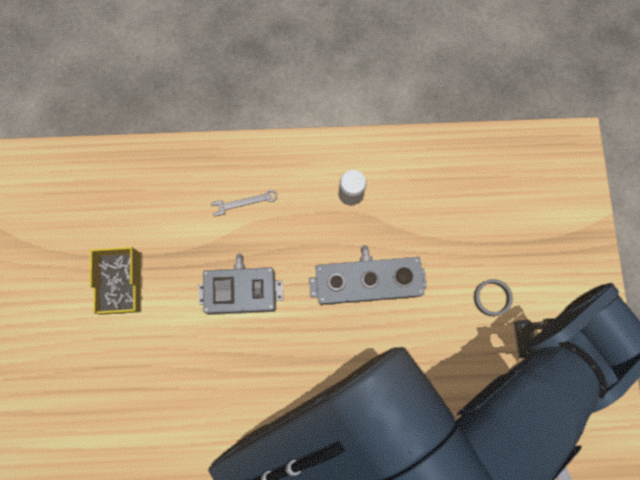

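The bystanders look unmoved: bin (115,280), wrench (244,203), can (352,186), roll (493,297). The lamp depths are noisy, so I'll average a few frames and compare its shading.

```bash
python3 -c "
from h import *
F=[manip.grab_frame('top') for _ in range(10)]
d=np.mean([f[1] for f in F],0);im=np.mean([f[0] for f in F],0).astype(np.uint8)
W=cloud('top',d)
for v in range(280,299,2): print(v,[round(float(1e3*np.median(W[v:v+2,a:b,2])),1) for a,b in((218,229),(256,260))], np.load('pics/top0.npz')['im'][v:v+2,256:260].mean().round(), im[v:v+2,256:260].mean().round())
cv2.imwrite('pics/top7.png',cv2.convertScaleAbs(cv2.resize(im[260:320,190:310],None,fx=6,fy=6,interpolation=cv2.INTER_CUBIC),alpha=2))
"
```

```text
280 [67.2, 56.8] 53.0 56.0
282 [66.0, 59.5] 79.0 84.0
284 [64.3, 59.4] 85.0 92.0
286 [62.9, 59.7] 82.0 87.0
288 [61.7, 60.5] 69.0 74.0
290 [60.1, 62.1] 69.0 73.0
292 [60.1, 64.6] 67.0 72.0
294 [59.6, 58.4] 54.0 58.0
296 [59.5, 54.1] 46.0 50.0
298 [59.9, 50.0] 72.0 78.0
```

View pics/top7.png

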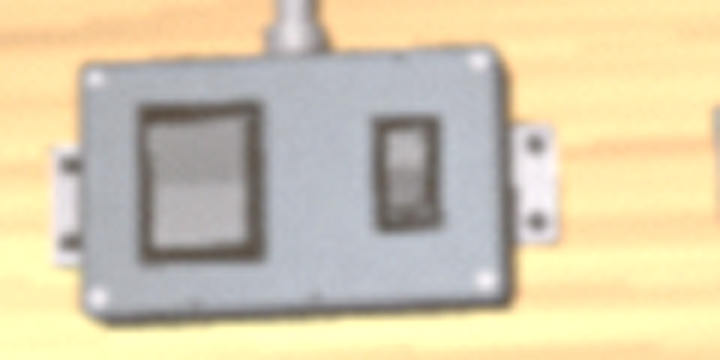

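The lamp rocker at (405,165) in the crop is still on, with its near half up at 62–65 mm and its far half level. The extractor at (200,185) is off. Handing in.

```bash
python3 -c "
from bench import manip
print(manip.job_done(), manip.state()['time_s'])"
```

```text
the job is handed in; nothing more can be done
the job is handed in; nothing more can be done
```

The saw is made safe: all three controls were operated in the order asked, and the job was handed in at about 20.6 s with the arm clear of everything.

| Step | What I did | Last check |
|---|---|---|
| Stop button | Pressed right in; force reached 10.8 N at the bottom | Back out, top at about 78 mm |
| Extractor rocker | Pressed the raised half; 6 N, then the force dropped away as it flipped | Off: near half level at 60 mm, far half up at 67 mm |
| Mushroom | Pressed until it snapped in; 7 N at the bottom | Stays in, top at 82 mm, down from about 90 mm |

The start button was not touched and is still at about 71 mm. The bin, wrench, can and tape roll look unmoved in the top view.

Two checks disagreed:
- **Fingertip length:** the fingertips are stated to stand 25 mm ahead of the TCP, but contact and the camera put them only about 1.5 mm ahead. My first approach to the stop button therefore met nothing, and I felt the rest of the way down by force.
- **Lamp rocker:** single depth readings on it were unclear. Averaging ten frames and comparing the shading with the start showed it still on, with its near half raised.

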